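# Make up two fitter's job kits from the tool bench

### The job

Make up the two job kits in the blue trays, one item to each bay: the spanner and the long hexagonal nut go in the tray with two bays; the cold chisel, the tall slim socket and the short wide socket go in the tray with three bays (any bay of the right tray will do). Lay the spanner and chisel flat and leave the sockets and the nut standing upright, all resting on the bay floors. The brass bush is not wanted: leave it standing where it is.

Things in the scene. Friction and masses are not known exactly. Their poses are not given: they have to be found in the camera images.
- two_bay_tray: Shallow blue sheet-steel tray, fixed to the bench (magnetic feet), 158 mm along its x, 140 mm along its y, floor 3 mm thick, rims and dividers 12 mm high and 4 mm thick. One divider makes two bays running along x. Each bay is 150 mm long (x) and 64 mm wide (y); bay centres at x = 0, y = -34 and +34 mm. Origin: centre of its underside, z up.
- three_bay_tray: Shallow blue sheet-steel tray, fixed to the bench (magnetic feet), 158 mm along its x, 208 mm along its y, floor 3 mm thick, rims and dividers 12 mm high and 4 mm thick. Two dividers make three bays running along x. Each bay is 150 mm long (x) and 64 mm wide (y); bay centres at x = 0, y = -68, 0 and +68 mm. Origin: centre of its underside, z up.
- spanner: Bright steel combination spanner, 130 mm long, 8 mm thick, lying flat on the bench: straight shank 11 mm wide (x from -40 to +40 mm), round ring head 25 mm across at -x, forked open head 24 mm wide at +x. Origin: centre of its underside, in the middle of the shank; x along its length, z up. About 90 g.
- chisel: Dark steel cold chisel lying on the bench, 130 mm long, 14 mm wide; 14 mm high over most of its length (x from -65 to +35 mm), thinning to the bright cutting edge at +x. Origin: centre of its underside; x along its length, z up. About 140 g.
- deep_socket: Tall slim steel socket: round, 24 mm diameter, 64 mm high (lower third slightly narrower, 22 mm), open bore in its top. It starts standing upright on the bench. Origin: centre of its underside, z up along its axis. About 120 g.
- wide_socket: Short wide steel socket: round, 38 mm diameter, 44 mm high (lower third slightly narrower, 34 mm), wide open bore in its top. It starts standing upright on the bench. Origin: centre of its underside, z up along its axis. About 200 g.
- coupling_nut: Long hexagonal coupling nut, pale bare metal, 30 mm across flats (34.6 mm across corners), 50 mm high. It starts standing upright on the bench. Origin: centre of its underside, z up along its axis. Its x axis is square to a pair of flats (so flats also face every 60 degrees from x). About 180 g.
- brass_bush: Plain brass bush (a ring), 36 mm outer and 22 mm inner diameter, 30 mm high, standing among the stock. Belongs to no kit; stays where it is. Origin: centre of its underside, z up.

How it is judged:
By the outcome, as a careful person would: the job done as asked, in the order asked, and still so for the second after the job is handed in, with the robot touching nothing.
It also fails if it takes over 125 s, if anything falls off the work surface, if the arm or the gripper's body presses on something with over 40 N, if the wrist force passes 120 N, or if a joint passes its speed limit or range.

### The arm

A 7-joint arm with a two-finger parallel gripper is mounted at the origin on the work surface. World frame = base frame: x ahead of the robot, y to its left, z up, the work surface at z = 0. Lengths are in m, angles in rad, forces in N, time in s.
With the tool pointing down it reaches from about 0.4 to 0.85 m from the base axis. Payload 10.4 kg.
Tool frame: the origin (TCP) lies midway between the tips of the shut fingers; the grasp point (between the pads) lies 19 mm behind it (arm.grip_point_offset is the distance from the TCP to the grasp point, in m); y points along the fingers, z is the direction in which the jaws open and shut, and the axes are right-handed (so a half turn about y gives the same grasp; the last joint's range is limited). The gripper opens to 87 mm and grips with 3 to 60 N. Pads are 19 mm wide; open, the fingers measure 117 mm over their backs; the gripper's body (75 mm by 190 mm) begins 51 mm behind the grasp point.
Start: joints at [1.253, 0.332, -0.065, 1.46, 0.022, 1.35, -0.088], TCP at [0.182, -0.598, 0.223] pointing down, gripper open.
Joint ranges: [-2.6, 2.6], [-0.5, 2.12], [-1.47, 1.34], [0.16, 2.42], [-1.27, 4.41], [0.06, 2.06], [-2.6, 2.6]. Speed limits (rad/s): [2.22, 2.22, 2.79, 2.79, 3.14, 3.14, 3.14].

### API

Orientations are given as a unit quaternion [x, y, z, w].
In Python, from plant import monitor, read_camera, arm, masks_of, spot_point gives the robot as it stands. The module is installed in compiled form; this text tells all that it offers.
- The arm moves only by the shell command python3 -m handwheel 'ROWS' [OPENING]. ROWS is JSON, a list of rows, each a list of 4 numbers: the shift along the tool's x, y, z in m, then the turn about the tool's y in rad. In form: [[tx, ty, tz, turn], ...]. A call has 1 to 12 rows; each row shifts and turns the pose as measured when the row begins, along the tool's axes as they then stand; what a row does not reach is not made up. A row lasts 1/12 s, in which the tool goes at most 41.7 mm and 7.16 degrees, less where a joint would pass 70% of its speed; a pose out of reach is approached as far as the arm can. A call is refused whole if a number of a shift passes 0.0417 or a number of a turn 0.125, either way. A call with a gripper value outside its range is refused whole. OPENING is the opening, from 0 (shut) to 1 (fully open), set as the call begins (- or left out, the last holds). The fingers move at their own pace and stop on an object; the grip force is fixed at half the most. Time passes only in rows, so rows that do not move let the fingers close. It gives the time, the measured TCP pose, the force and the opening at its end, in the units of the state.
- monitor.observe(): the state, without advancing time (a new reading comes with each control period).
- read_camera(name): name is "scene" or "top"; returns a dict with "img" (480x640x3 uint8, red, green, blue), "fx", "fy", "cx", "cy" (pixels), "extrinsics" (4x4, takes a point from camera to world coordinates). Camera axes: x right, y down, z forward; pixel columns grow to the right and rows downward; lengths in m; the calibration is good to about 2 mm. A picture is of the moment at which its call begins. There is no depth.
- arm.hand_in(): hands the job in, once; it reports no verdict.
Trained networks look in a picture, given as the dict that the camera call returned (one of the last four; its "shot" number tells which), for a name from the list of things; names that differ only in an ending like _2 or _b are one class to them, and where a whole thing is asked for, a point or a joint stands for the part that bears it (a point fixed in the world has none). Each returns a list of dicts, best first, with "conf" (0 to 1); they miss things now and then, are a little off and sometimes report something else, mostly with a low value. They report only what shows in the picture. A call takes as long as a camera call.
- masks_of(picture, thing): "pixels" (480x640 bool, what is visible of it) and "at" ([column, row] in pixels, amid what is visible of it).
- spot_point(picture, thing): "at" ([column, row] in pixels: a listed point, or the origin of a listed thing).
The state is a dict: "time": time; "qpos": joint angles; "qd": joint speeds; "joint_torque": joint torques, N m; "position": TCP position; "tool_rot": TCP orientation; "wrist_force": force on the tool from outside, world axes, zero at the start; "wrist_torque": the same for the moment, N m; "width": opening from 0.0 (shut) to 1.0 (fully open).
Only numpy, scipy, OpenCV 4.12 (cv2) and the standard library are available. Lean on these libraries where they do the work, as an engineer would, in place of code of your own. Each camera call takes 0.05 s, during which the arm holds its last target. There are 200 camera calls.

## Working session

There is one attempt and no reset: what is moved stays moved. The work goes in short steps, Python scripts to look and compute and a shell command to move; the robot and the scene stay as the last step left them, time stands still between calls to the robot, and variables do not carry over. Pictures are saved under pics/ and viewed, about 12 in all and at most 16, crops included, and the job is handed in when it is done.

```bash
mkdir -p pics; python3 - <<'E'
from plant import monitor, read_camera
import cv2,numpy as np
s=monitor.observe(); print(s)
for n in("scene","top"):
    p=read_camera(n); cv2.imwrite(f"pics/{n}0.png",p["img"][:,:,::-1]); print(n,p["fx"],p["fy"],p["cx"],p["cy"],np.round(p["extrinsics"],4).tolist(),p["shot"])
E
```

```text
{'time': 0.0, 'qpos': array([ 1.25341888,  0.33288136, -0.06467821,  1.46096008,  0.02157999,
        1.3498869 , -0.0885087 ]), 'qd': array([ 4.75020208e-04, -7.44044043e-04, -1.25622732e-03, -7.24875141e-06,
        1.68848478e-03,  5.78455517e-04, -6.47210385e-05]), 'joint_torque': array([ 2.71438248e-04, -6.23260117e+01,  2.47428456e-02, -3.89892161e+01,
       -6.14063255e-02,  3.99382459e-02,  1.76983694e-04]), 'position': array([ 0.18145321, -0.59766936,  0.221739  ]), 'tool_rot': array([-0.10393217,  0.69994156, -0.69893992,  0.10374444]), 'wrist_force': array([-0.01814291, -0.06730751,  0.1017103 ]), 'wrist_torque': array([ 0.03503473, -0.04055052, -0.00939215]), 'width': 1.0017428083616846}
scene 496.29509388274835 496.29509388274835 321.24509803011375 236.60417967406164 [[-0.7618, 0.4497, -0.4663, 0.9558], [0.6478, 0.5234, -0.5536, 0.4795], [-0.0049, -0.7238, -0.69, 0.6197], [0.0, 0.0, 0.0, 1.0]] 1
top 452.68266156587816 452.68266156587816 317.4631285660024 241.76917981732683 [[-0.0077, -0.9974, 0.072, 0.502], [-0.9998, 0.0065, -0.0167, 0.0061], [0.0162, -0.0722, -0.9973, 0.9827], [0.0, 0.0, 0.0, 1.0]] 2
```

View pics/top0.png

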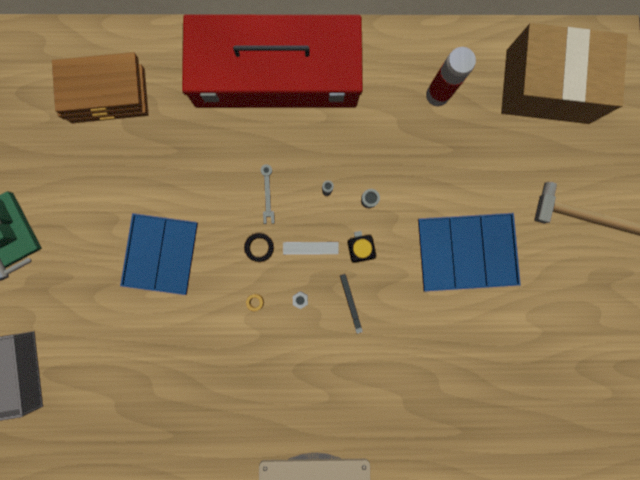

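View pics/scene0.png

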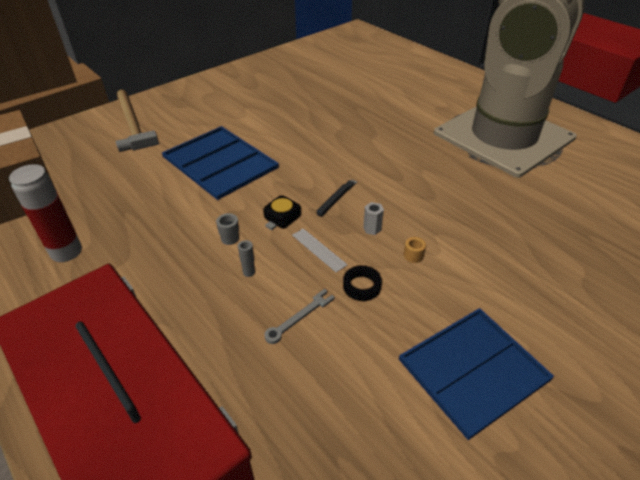

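Top view: the two-bay tray is at about (160,254) and the three-bay tray at about (468,252). The spanner is at (268,195), deep socket (328,188), wide socket (370,198), chisel (350,303), nut (300,300) and bush (255,302). There are also distractors: a ruler, tape rolls and a hammer. I'll fit poses by silhouette in both views.

```bash
cat > h.py <<'E'
import numpy as np, cv2
from scipy.optimize import minimize
from scipy.spatial.transform import Rotation as R
from plant import monitor, read_camera, arm, masks_of, spot_point
def box(x0,x1,y0,y1,z0,z1): return np.array([[x,y,z] for x in(x0,x1) for y in(y0,y1) for z in(z0,z1)])/1e3
def prism(r,z0,z1,n=24,x=0,ph=0):
    a=np.arange(n)*2*np.pi/n+ph
    return np.array([[x+r*np.cos(t),r*np.sin(t),z] for t in a for z in(z0,z1)])/1e3
M=dict(two_bay_tray=[box(-79,79,-70,70,0,15)],three_bay_tray=[box(-79,79,-104,104,0,15)],
 spanner=[box(-42,42,-5.5,5.5,0,8),prism(12.5,0,8,x=-52.5),box(41,65,-12,12,0,8)],
 chisel=[box(-65,35,-7,7,0,14),np.vstack([box(35,35,-7,7,0,14),box(65,65,-7,7,0,2)])],
 deep_socket=[prism(11,0,21),prism(12,21,64)],wide_socket=[prism(17,0,15),prism(19,15,44)],
 coupling_nut=[prism(17.3,0,50,6,ph=np.pi/6)],brass_bush=[prism(18,0,30)])
def proj(p,P):
    E=p["extrinsics"]; c=(P-E[:3,3])@E[:3,:3]
    return np.c_[p["fx"]*c[:,0]/c[:,2]+p["cx"],p["fy"]*c[:,1]/c[:,2]+p["cy"]]
def back(p,uv,z):
    E=p["extrinsics"]; d=E[:3,:3]@np.array([(uv[0]-p["cx"])/p["fx"],(uv[1]-p["cy"])/p["fy"],1])
    return E[:3,3]+d*(z-E[2,3])/d[2]
def place(P,x,y,a):
    return np.c_[P[:,0]*np.cos(a)-P[:,1]*np.sin(a)+x,P[:,0]*np.sin(a)+P[:,1]*np.cos(a)+y,P[:,2]]
def render(p,name,q,z=0,S=4):
    im=np.zeros((480*S,640*S),np.uint8)
    for P in M[name]:
        uv=(proj(p,place(P,*q)+[0,0,z])+.5)*S
        cv2.fillConvexPoly(im,cv2.convexHull(uv.astype(np.float32)).astype(np.int32),255)
    return cv2.resize(im,(640,480),interpolation=cv2.INTER_AREA)/255.
def fit(pm,name,q0,z=0):
    "pm: list of (picture,mask)"
    def cost(v):
        q=(q0[0]+v[0]/100,q0[1]+v[1]/100,q0[2]+v[2]/5); c=0
        for p,m in pm:
            r=cv2.GaussianBlur(render(p,name,q,z),(0,0),1); mm=cv2.GaussianBlur(m.astype(float),(0,0),1)
            c+=((r-mm)**2).sum()/mm.sum()
        return c
    s=minimize(cost,[0,0,0],method="Nelder-Mead",options=dict(initial_simplex=[[0,0,0],[1,0,0],[0,1,0],[0,0,1]],xatol=.01,fatol=1e-4,maxiter=150))
    v=s.x; return np.array([q0[0]+v[0]/100,q0[1]+v[1]/100,q0[2]+v[2]/5]),s.fun
def move(x,y,z,yaw=None):
    "tool-frame shift and turn to a world TCP target; yaw = world direction of jaw axis (mod pi)"
    s=monitor.observe(); A=R.from_quat(s["tool_rot"]).as_matrix()
    d=A.T@(np.array([x,y,z])-s["position"]); t=0
    j=np.arctan2(A[1,2],A[0,2])
    if yaw is not None: t=-((yaw-j+np.pi/2)%np.pi-np.pi/2)
    print("t %.2f"%s["time"],"pos",s["position"].round(4),"jaw %.1f deg"%np.degrees(j),"tilt",A[:,1].round(3),"q7 %.2f"%s["qpos"][6],"w %.3f"%s["width"],"F",s["wrist_force"].round(1))
    print("shift mm",(d*1e3).round(1),"turn rad %.3f"%t,"other %.3f"%(t-np.sign(t)*np.pi),"| Rtool x",A[:,0].round(3),"z",A[:,2].round(3))
E
cat > meas.py <<'E'
from h import *
import sys
ps=[read_camera("top"),read_camera("scene")]
Z={}
for n in (sys.argv[1:] or M):
    pm=[];info=[]
    for p in ps:
        r=masks_of(p,n); sp=spot_point(p,n)
        info.append([(round(a["conf"],2),np.round(a["at"]).tolist(),int(a["pixels"].sum())) for a in r[:2]]+[(round(a["conf"],2),back(p,a["at"],0)[:2].round(3).tolist()) for a in sp[:2]])
        if r: pm.append((p,r[0]["pixels"]))
    print(n,info)
    if not pm: continue
    p,m=pm[0]; ys,xs=np.nonzero(m); h=M[n][0][:,2].max()/2
    c=back(p,(xs.mean(),ys.mean()),h)
    W=np.array([back(p,u,h)[:2] for u in np.c_[xs,ys][::3]])-c[:2]
    a0=np.arctan2(*np.linalg.eigh(W.T@W)[1][:,1][::-1])
    best=[]
    for a in ([a0,a0+np.pi] if n in("spanner","chisel") else [a0+np.pi/2] if n=="three_bay_tray" else [0.,.5] if n=="coupling_nut" else [0.] if "tray" not in n else [a0]):
        best.append(fit(pm,n,(c[0],c[1],a)))
    for q,f in best: print("   fit",q[:2].round(4),"yaw deg %.1f"%np.degrees(q[2]),"cost %.3f"%f)
E
time python3 meas.py
```

```text
two_bay_tray [[(0.55, [159.0, 250.0], 4910), (0.73, [0.549, 0.329])], [(0.75, [477.0, 371.0], 10658), (0.25, [219.0, 159.0], 4548), (0.62, [0.552, 0.327])]]
   fit [0.5501 0.3294] yaw deg 171.8 cost 0.019
three_bay_tray [[(0.67, [250.0, 303.0], 187), (0.62, [0.551, -0.332]), (0.35, [0.446, 0.124])], [(0.86, [218.0, 159.0], 4726), (0.59, [0.552, -0.343])]]
   fit [0.4886 0.0551] yaw deg 217.7 cost 39.412
spanner [[(0.67, [268.0, 197.0], 387), (0.86, [0.677, 0.098])], [(0.74, [297.0, 318.0], 854), (0.88, [0.684, 0.097])]]
   fit [0.6805 0.0982] yaw deg -177.0 cost 0.095
   fit [0.6794 0.0982] yaw deg 3.1 cost 0.173
chisel [[(0.97, [349.0, 300.0], 473), (0.95, [0.437, -0.082])], [(0.91, [336.0, 195.0], 456), (0.73, [0.441, -0.091])]]
   fit [ 0.4404 -0.0808] yaw deg -163.7 cost 0.037
   fit [ 0.4431 -0.0801] yaw deg 15.9 cost 0.094
deep_socket [[(0.53, [326.0, 190.0], 134), (0.49, [0.684, -0.031])], [(0.84, [249.0, 258.0], 496), (0.43, [226.0, 233.0], 578), (0.96, [0.69, -0.026]), (0.15, [0.669, -0.123])]]
   fit [ 0.6852 -0.0307] yaw deg 4.2 cost 0.046
wide_socket [[(0.68, [369.0, 200.0], 293), (0.69, [0.661, -0.124])], [(0.77, [226.0, 230.0], 623), (0.82, [0.67, -0.114]), (0.63, [0.546, -0.36])]]
   fit [ 0.6639 -0.1228] yaw deg 6.7 cost 0.015
coupling_nut [[(0.75, [302.0, 300.0], 218), (0.68, [0.45, 0.026])], [(0.96, [374.0, 223.0], 553), (0.69, [0.454, 0.032])]]
   fit [0.4517 0.0277] yaw deg -0.5 cost 0.038
   fit [0.4516 0.0277] yaw deg 37.3 cost 0.032
brass_bush [[(0.66, [251.0, 303.0], 199), (0.64, [0.447, 0.12])], [(0.75, [412.0, 249.0], 411), (0.61, [0.443, 0.118])]]
   fit [0.4456 0.1232] yaw deg 2.4 cost 0.301
real	0m36.855s
user	0m31.548s
sys	0m12.986s
```

```bash
python3 - <<'E'
from h import *
p=read_camera("top"); s=read_camera("scene")
def blue(p):
    h=cv2.cvtColor(p["img"],cv2.COLOR_RGB2HSV); return (h[...,0]>100)&(h[...,0]<125)&(h[...,1]>120)
b=blue(p); bs=blue(s)
for n,sl,q0,sc in (("three_bay_tray",slice(400,540),(.55,-.335,.07),(slice(110,210),slice(140,290))),("two_bay_tray",slice(100,220),(.55,.329,-.14),(slice(290,450),slice(380,570)))):
    m=np.zeros_like(b); m[190:310,sl]=b[190:310,sl]; m=cv2.morphologyEx(m.astype(np.uint8),cv2.MORPH_CLOSE,np.ones((7,7)))>0
    k=np.zeros_like(b); k[sc]=bs[sc]; k=cv2.morphologyEx(k.astype(np.uint8),cv2.MORPH_CLOSE,np.ones((7,7)))>0
    for pm in ([(p,m)],[(s,k)],[(p,m),(s,k)]):
        q,f=fit(pm,n,q0); print(n,m.sum(),q[:2].round(4),np.degrees(q[2]).round(1),round(f,3))
a=cv2.resize(p["img"][275:325,275:325],(400,400),interpolation=cv2.INTER_CUBIC); c=cv2.resize(s["img"][195:245,350:400],(400,400),interpolation=cv2.INTER_CUBIC)
cv2.imwrite("pics/nut.png",np.hstack([a,c])[:,:,::-1])
move(0.6805,.0982,.15,np.radians(93))
E
```

```text
three_bay_tray 6725 [ 0.5488 -0.3372] 2.6 0.026
three_bay_tray 6725 [ 0.5511 -0.3403] 2.8 0.074
three_bay_tray 6725 [ 0.5505 -0.3377] 1.8 0.108
two_bay_tray 4674 [0.5488 0.3301] -7.4 0.032
two_bay_tray 4674 [0.5503 0.3285] -7.4 0.038
two_bay_tray 4674 [0.5503 0.3288] -7.9 0.071
t 1.90 pos [ 0.1816 -0.5981  0.2226] jaw -73.1 deg tilt [ 0. -0. -1.] q7 -0.09 w 0.999 F [-0.   0.4 -0.5]
shift mm [-679.7   72.5 -521.3] turn rad 0.242 other -2.899 | Rtool x [-0.957 -0.291 -0.   ] z [ 0.291 -0.957  0.   ]
```

View pics/nut.png

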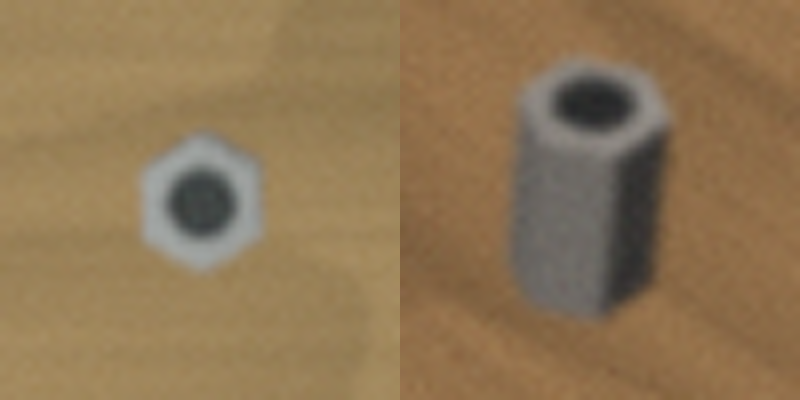

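Crop: the nut's corners point up and down in the image (along world x). Its flats face ±y at pixels x≈140 and 262, so a jaw along world y suits it. Next I move over the spanner.

```bash
python3 -m handwheel '[[-0.028,0,-0.0217,0],[-0.028,0,-0.0217,0],[-0.028,0,-0.0217,0],[-0.028,0,-0.0217,0],[-0.028,0,-0.0217,0],[-0.028,0,-0.0217,0],[-0.028,0,-0.0217,0],[-0.028,0,-0.0217,0],[-0.028,0,-0.0217,0],[-0.028,0,-0.0217,0],[-0.028,0,-0.0217,0],[-0.028,0,-0.0217,0]]' 0.5
python3 -c "
from h import *
move(.6805,.0982,.10,np.radians(93))"
```

```text
time: 2.9
position: [0.4318, -0.244, 0.2213]
tool_rot: [0.099, -0.698, 0.702, -0.097]
wrist_force: [0.5, 0.4, 0.1]
width: 0.508
t 2.90 pos [ 0.4318 -0.244   0.2213] jaw -74.0 deg tilt [-0.001 -0.006 -1.   ] q7 -0.90 w 0.508 F [0.5 0.4 0.1]
shift mm [-333.7  118.8 -261.2] turn rad 0.227 other -2.915 | Rtool x [-0.961 -0.275  0.003] z [ 0.275 -0.961  0.006]
```

```bash
python3 -m handwheel '[[-0.0303,0.003,-0.0237,0],[-0.0303,0.003,-0.0237,0],[-0.0303,0.003,-0.0237,0],[-0.0303,0.003,-0.0237,0],[-0.0303,0.003,-0.0237,0],[-0.0303,0.003,-0.0237,0],[-0.0303,0.003,-0.0237,0],[-0.0303,0.003,-0.0237,0],[-0.0303,0.003,-0.0237,0],[-0.0303,0.003,-0.0237,0],[-0.0303,0.003,-0.0237,0],[0,0.02,0,0.114]]' 0.4
python3 -m handwheel '[[0,0.03,0,0.114],[0,0.02,0,0],[0,0,0,0]]' 
python3 -c "
from h import *
move(.6805,.0982,.002,np.radians(93))
p=read_camera('scene');cv2.imwrite('pics/s1.png',cv2.resize(p['img'][200:380,180:420],(720,540))[:,:,::-1])"
```

```text
time: 3.9
position: [0.6947, 0.1224, 0.1691]
tool_rot: [0.055, -0.703, 0.707, -0.062]
wrist_force: [0.0, 2.6, 1.2]
width: 0.396
time: 4.15
position: [0.6947, 0.1268, 0.1128]
tool_rot: [0.014, -0.706, 0.708, -0.018]
wrist_force: [-0.5, 0.9, -0.3]
width: 0.402
t 4.15 pos [0.6947 0.1268 0.1128] jaw -87.4 deg tilt [ 0.006 -0.003 -1.   ] q7 -1.97 w 0.402 F [-0.5  0.9 -0.3]
shift mm [ 16.1 110.9  27.5] turn rad -0.008 other 3.134 | Rtool x [-0.999 -0.045 -0.006] z [ 0.045 -0.999  0.003]
```

View pics/s1.png

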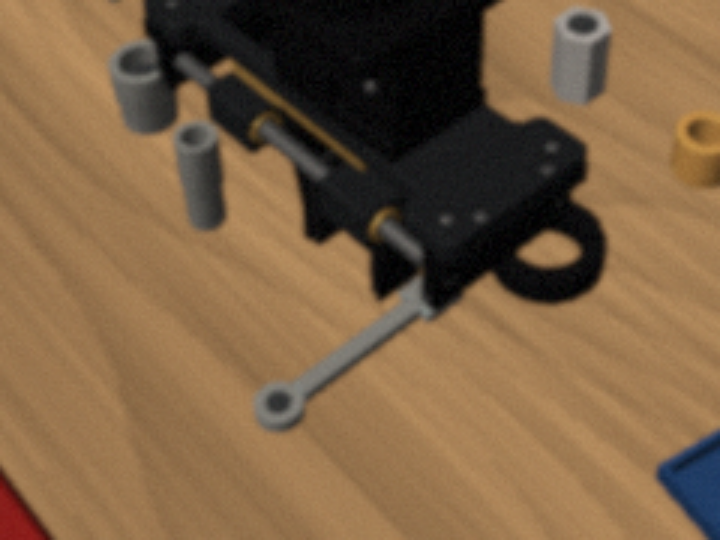

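Scene crop: the gripper is above the spanner, with the fork head at (430,290) under the fingers and the shank running to the ring at (280,405). q7 is nearing its limit, so I'll take the half-turn now.

```bash
python3 -m handwheel '[[0,0,0,-0.12],[0,0,0,-0.125],[0,0,0,-0.125],[0,0,0,-0.125],[0,0,0,-0.125],[0,0,0,-0.125],[0,0,0,-0.125],[0,0,0,-0.125],[0,0,0,-0.125],[0,0,0,-0.125],[0,0,0,-0.125],[0,0,0,-0.125]]' 
python3 -m handwheel '[[0,0,0,-0.125],[0,0,0,-0.125],[0,0,0,-0.125],[0,0,0,-0.125],[0,0,0,-0.125],[0,0,0,-0.125],[0,0,0,-0.125],[0,0,0,-0.125],[0,0,0,-0.125],[0,0,0,-0.125],[0,0,0,-0.125],[0,0,0,-0.125]]' 
python3 -c "
from h import *
move(.6805,.0982,.002,np.radians(93))"
```

```text
time: 5.2
position: [0.7035, 0.1208, 0.1406]
tool_rot: [0.486, -0.498, 0.515, -0.5]
wrist_force: [0.2, -0.3, -0.1]
width: 0.404
time: 6.2
position: [0.7127, 0.1094, 0.1689]
tool_rot: [0.708, -0.015, 0.055, -0.704]
wrist_force: [1.1, -0.3, 0.8]
width: 0.4
t 6.20 pos [0.7127 0.1094 0.1689] jaw 84.4 deg tilt [ 0.057 -0.009 -0.998] q7 0.88 w 0.400 F [ 1.1 -0.3  0.8]
shift mm [-40.4 164.9 -13.8] turn rad -0.151 other 2.991 | Rtool x [ 0.994 -0.098  0.057] z [ 0.098  0.995 -0.003]
```

```bash
python3 -m handwheel '[[-0.015,0.03,-0.005,-0.05],[-0.014,0.03,-0.005,-0.05],[-0.01,0.03,-0.004,-0.05],[0,0,0,0],[0,0,0,0],[0,0,0,0]]' 
python3 -c "
from h import *
move(.6805,.0982,.002,np.radians(93))"
```

```text
time: 6.7
position: [0.6841, 0.0913, 0.0881]
tool_rot: [0.711, 0.046, 0.005, -0.702]
wrist_force: [-1.1, -1.1, -0.0]
width: 0.403
t 6.70 pos [0.6841 0.0913 0.0881] jaw 93.3 deg tilt [ 0.072 -0.011 -0.997] q7 0.98 w 0.403 F [-1.1 -1.1 -0. ]
shift mm [-9.3 85.6  8.4] turn rad 0.006 other -3.136 | Rtool x [0.996 0.059 0.071] z [-0.058  0.998 -0.015]
```

```bash
cat > m.py <<'E'
import sys
from h import *
a=[float(v) for v in sys.argv[1:]]
move(a[0],a[1],a[2],np.radians(a[3]) if len(a)>3 else None)
E
T="python3 m.py .6805 .0982 .002 93"
python3 -m handwheel '[[0,0,0,0],[0,0,0,0],[0,0,0,0],[0,0,0,0],[0,0,0,0],[0,0,0,0]]' >/dev/null; $T
python3 -m handwheel '[[0,0,0,0.1],[0,0,0,0.1],[0,0,0,0.1],[0,0,0,0]]' >/dev/null; $T
python3 -m handwheel '[[0,0,0,-0.1],[0,0,0,-0.1],[0,0,0,-0.1],[0,0,0,0]]' >/dev/null; $T
python3 -c "
from h import *
print(monitor.observe()['qpos'].round(3))"
```

```text
t 7.20 pos [0.6891 0.0935 0.0972] jaw 93.1 deg tilt [ 0.082 -0.009 -0.997] q7 0.98 w 0.402 F [-0.2  0.2 -1.4]
shift mm [-16.   94.1   6.5] turn rad 0.002 other -3.140 | Rtool x [0.995 0.055 0.082] z [-0.054  0.998 -0.014]
t 7.53 pos [0.689  0.0942 0.0973] jaw 75.3 deg tilt [ 0.082 -0.008 -0.997] q7 0.69 w 0.397 F [ 0.4 -0.1  0.9]
shift mm [-17.   94.3   0.5] turn rad -0.309 other 2.832 | Rtool x [ 0.964 -0.254  0.082] z [0.254 0.967 0.013]
t 7.87 pos [0.689  0.0944 0.0976] jaw 93.9 deg tilt [ 0.082 -0.01  -0.997] q7 0.99 w 0.396 F [ 0.1 -0.1 -0. ]
shift mm [-15.9  94.5   5.8] turn rad 0.015 other -3.126 | Rtool x [0.994 0.069 0.082] z [-0.068  0.998 -0.015]
[ 0.486  0.776 -1.078  1.441  0.747  1.272  0.992]
```

```bash
sed -i 's/    print("shift mm"/    print("q",s["qpos"].round(2),end=" ");print("shift mm"/' h.py
T="python3 m.py .6805 .0982 .003 93"
python3 -m handwheel '[[-0.003,0.014,0.001,0],[-0.003,0.014,0.001,0],[-0.003,0.014,0.001,0],[-0.003,0.014,0.001,0],[-0.003,0.014,0.001,0],[-0.001,0.005,0.001,0],[0,0.001,0,0],[0,0,0,0],[0,0,0,0]]' >/dev/null; $T
```

```text
t 8.62 pos [0.6757 0.0991 0.0096] jaw 93.6 deg tilt [ 0.078 -0.01  -0.997] q7 0.92 w 0.401 F [0.8 0.1 0.4]
q [ 0.47  0.85 -1.02  1.53  0.82  1.14  0.92] shift mm [ 4.2  6.9 -1.1] turn rad 0.010 other -3.131 | Rtool x [0.995 0.064 0.077] z [-0.063  0.998 -0.015]
```

```bash
T="python3 m.py .6805 .0982 .003 93"
python3 -m handwheel '[[0.002,0.003,-0.001,0],[0.001,0.002,0,0],[0,0,0,0],[0,0,0,0]]' >/dev/null; $T
```

```text
t 8.95 pos [0.6812 0.0983 0.0066] jaw 93.5 deg tilt [ 0.081 -0.009 -0.997] q7 0.92 w 0.399 F [-0.4 -0.6 -0.2]
q [ 0.46  0.85 -1.01  1.52  0.82  1.14  0.92] shift mm [-1.   3.5 -0. ] turn rad 0.010 other -3.132 | Rtool x [0.995 0.063 0.08 ] z [-0.062  0.998 -0.014]
```

```bash
T="python3 m.py .6805 .0982 .003 93"
python3 -m handwheel '[[0,0.004,0,0],[0,0,0,0],[0,0,0,0]]' >/dev/null; $T
python3 -m handwheel '[[0,0,0,0],[0,0,0,0],[0,0,0,0],[0,0,0,0],[0,0,0,0],[0,0,0,0]]' 0 >/dev/null; $T
```

```text
t 9.20 pos [0.6821 0.0983 0.003 ] jaw 93.5 deg tilt [ 0.082 -0.009 -0.997] q7 0.92 w 0.403 F [ 0.2 -0.1 -0.3]
q [ 0.46  0.86 -1.01  1.52  0.83  1.13  0.92] shift mm [-1.6 -0.1 -0. ] turn rad 0.009 other -3.132 | Rtool x [0.995 0.063 0.082] z [-0.062  0.998 -0.014]
t 9.70 pos [0.6821 0.0983 0.0031] jaw 93.5 deg tilt [ 0.083 -0.009 -0.997] q7 0.92 w 0.115 F [ 0.6 -0.6 -0.8]
q [ 0.46  0.86 -1.01  1.52  0.83  1.13  0.92] shift mm [-1.6 -0.  -0. ] turn rad 0.009 other -3.132 | Rtool x [0.995 0.063 0.082] z [-0.062  0.998 -0.014]
```

```bash
T="python3 m.py .5546 .3627 .055 82.3"
python3 -m handwheel '[[0,-0.01,0,0],[0,-0.015,0,0],[0,-0.02,0,0],[0,-0.01,0,0],[0,0,0,0]]' >/dev/null; $T
```

```text
t 10.12 pos [0.6764 0.0992 0.0627] jaw 93.6 deg tilt [ 0.081 -0.009 -0.997] q7 0.95 w 0.119 F [ 0.9  0.4 -1.1]
q [ 0.49  0.79 -1.06  1.5   0.77  1.21  0.95] shift mm [-105.1   -4.6  270.7] turn rad 0.197 other -2.945 | Rtool x [0.995 0.063 0.08 ] z [-0.062  0.998 -0.014]
```

```bash
T="python3 m.py .5546 .3627 .055 82.3"
python3 -m handwheel '[[-0.007,0,0.015,0.02],[-0.0135,0,0.028,0.022],[-0.0135,0,0.028,0.022],[-0.0135,0,0.028,0.022],[-0.0135,0,0.028,0.022],[-0.0135,0,0.028,0.022],[-0.0135,0,0.028,0.022],[-0.0135,0,0.028,0.022],[-0.0135,0,0.028,0.022],[-0.006,0,0.014,0],[0,0,0,0],[0,0,0,0]]' >/dev/null; $T
```

```text
t 11.12 pos [0.5632 0.3635 0.051 ] jaw 81.4 deg tilt [ 0.086 -0.011 -0.996] q7 0.29 w 0.119 F [ 0.  -0.8 -1.1]
q [ 0.03  0.77 -1.02  1.54  0.77  1.2   0.29] shift mm [-8.  -4.7 -2.1] turn rad -0.015 other 3.126 | Rtool x [ 0.985 -0.149  0.086] z [0.149 0.989 0.002]
```

```bash
T="python3 m.py .5546 .3627 .008 82.3"
python3 -m handwheel '[[-0.002,0.008,-0.001,0],[-0.002,0.012,-0.001,-0.008],[-0.001,0.01,0,-0.007],[0,0.005,0,0],[0,0,0,0],[0,0,0,0]]' >/dev/null; $T
```

```text
t 11.62 pos [0.5635 0.3545 0.0097] jaw 82.0 deg tilt [ 0.085 -0.016 -0.996] q7 0.28 w 0.121 F [ 0.1  0.2 -1. ]
q [ 0.03  0.81 -0.99  1.57  0.81  1.14  0.28] shift mm [-10.1   0.9   6.9] turn rad -0.006 other 3.136 | Rtool x [ 0.987 -0.139  0.086] z [ 0.139  0.99  -0.004]
```

```bash
T="python3 m.py .5546 .3627 .0065 82.3"
python3 -m handwheel '[[-0.004,0,0.003,0],[-0.004,0.002,0.003,0],[0,0.001,0,0],[0,0,0,0]]' >/dev/null; $T
```

```text
t 11.95 pos [0.5568 0.3616 0.0063] jaw 81.9 deg tilt [ 0.085 -0.016 -0.996] q7 0.25 w 0.121 F [-0.6 -0.4 -1.5]
q [ 0.01  0.81 -0.99  1.58  0.81  1.14  0.25] shift mm [-2.3 -0.4  0.7] turn rad -0.007 other 3.134 | Rtool x [ 0.986 -0.14   0.086] z [ 0.141  0.99  -0.004]
```

Release with a small opening, lift, then open to about 0.6 for the nut.

```bash
python3 -m handwheel '[[0,0,0,0],[0,0,0,0],[0,0,0,0]]' 0.22 >/dev/null
python3 -m handwheel '[[0,-0.01,0,0],[0,-0.02,0,0],[0,-0.025,0,0],[0,-0.025,0,0],[0,-0.01,0,0],[0,0,0,0]]' >/dev/null; python3 m.py .4517 .0277 .12 90
python3 - <<'E'
from h import *
p=read_camera("scene"); cv2.imwrite("pics/s2.png",cv2.resize(p["img"][260:460,340:600],(780,600))[:,:,::-1])
E
```

```text
t 12.70 pos [0.5484 0.3642 0.1033] jaw 82.0 deg tilt [ 0.086 -0.015 -0.996] q7 0.31 w 0.219 F [-0.5  0.4 -0.1]
q [ 0.06  0.7  -1.08  1.53  0.72  1.27  0.31] shift mm [ -47.1  -20.  -346.7] turn rad -0.140 other 3.001 | Rtool x [ 0.986 -0.139  0.087] z [ 0.14   0.99  -0.003]
```

View pics/s2.png

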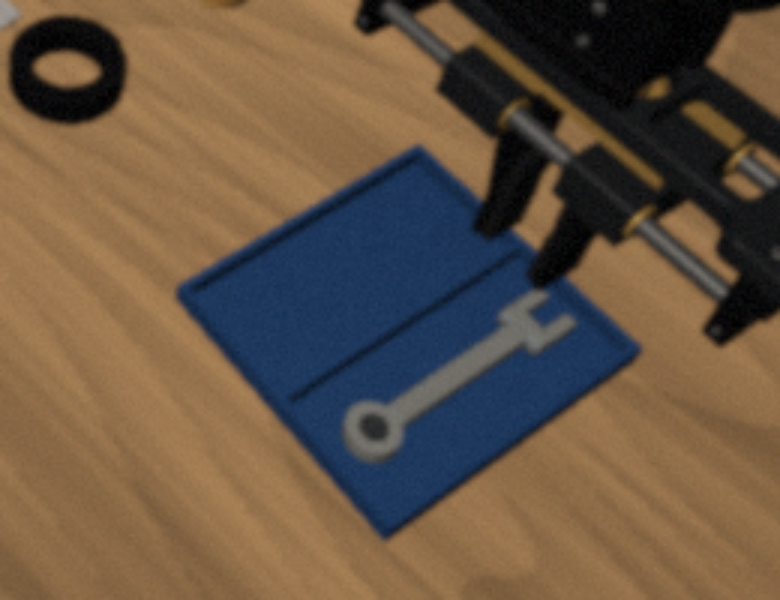

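The spanner lies flat in the far bay, with its ring at (375,430), its fork at (540,320), and clear of the divider. Next is the nut.

```bash
T="python3 m.py .4517 .0277 .09 90"
python3 -m handwheel '[[-0.004,0,-0.018,0],[-0.007,-0.002,-0.034,-0.015],[-0.007,-0.002,-0.034,-0.015],[-0.007,-0.002,-0.034,-0.015],[-0.007,-0.002,-0.034,-0.015],[-0.007,-0.002,-0.034,-0.015],[-0.007,-0.002,-0.034,-0.015],[-0.007,0,-0.034,-0.015],[-0.007,0,-0.034,-0.015],[-0.004,0,-0.02,-0.015],[0,0,0,0],[0,0,0,0]]' 0.65 >/dev/null; $T
```

```text
t 13.75 pos [0.4475 0.0494 0.0966] jaw 89.6 deg tilt [ 0.068 -0.016 -0.998] q7 1.06 w 0.647 F [0.8 0.6 0.8]
q [ 1.11  0.27 -1.44  2.06  0.36  1.02  1.06] shift mm [  3.9   7.3 -21.6] turn rad -0.007 other 3.135 | Rtool x [ 0.998 -0.006  0.068] z [ 0.007  1.    -0.015]
```

```bash
T="python3 m.py .4517 .0277 .09 30"
python3 -m handwheel '[[0,0,-0.005,0.08],[0,0,-0.005,0.08],[0,0,-0.005,0.08],[0,0,-0.003,0.08],[0,0,0,0.08],[0,0,0,0.08],[0,0,0,0]]' >/dev/null; $T
```

```text
t 14.33 pos [0.4447 0.0363 0.0942] jaw 61.1 deg tilt [ 0.066 -0.01  -0.998] q7 0.68 w 0.653 F [0.4 0.6 0.9]
q [ 1.09  0.2  -1.35  2.07  0.26  0.98  0.68] shift mm [10.   4.8 -4.2] turn rad 0.543 other -2.598 | Rtool x [ 0.873 -0.483  0.062] z [0.483 0.875 0.023]
```

```bash
T="python3 m.py .4517 .0277 .02 30"
python3 -m handwheel '[[0,0,0,0.09],[0,0,0,0.09],[0,0,0,0.09],[0,0,0,0.09],[0,0,0,0.09],[0,0,0,0.09],[0,0,0,0],[0,0,0,0]]' >/dev/null; $T
```

```text
t 15.00 pos [0.444  0.0445 0.092 ] jaw 30.8 deg tilt [ 0.063 -0.004 -0.998] q7 0.18 w 0.652 F [-0.4 -0.4  0.8]
q [ 0.99  0.16 -1.24  2.07  0.21  0.97  0.18] shift mm [15.8 72.4 -5.8] turn rad 0.014 other -3.128 | Rtool x [ 0.51  -0.86   0.036] z [0.858 0.511 0.052]
```

```bash
T="python3 m.py .4517 .0277 .022 30"
python3 -m handwheel '[[0.008,0.005,-0.003,0],[0.008,0.008,-0.003,0],[0,0.005,0,0],[0,0,0,0],[0,0,0,0]]' >/dev/null; $T
```

```text
t 15.42 pos [0.4485 0.0273 0.0721] jaw 31.7 deg tilt [ 0.062 -0.003 -0.998] q7 0.18 w 0.652 F [-0.4 -0.7 -0.3]
q [ 0.97  0.22 -1.2   2.08  0.28  0.94  0.18] shift mm [-0.4 50.2  0.4] turn rad 0.030 other -3.111 | Rtool x [ 0.524 -0.851  0.035] z [0.849 0.525 0.051]
```

```bash
T="python3 m.py .4517 .0277 .022 30"
python3 -m handwheel '[[0,0.012,0,0.01],[0,0.014,0,0.01],[0,0.014,0,0.01],[0,0.007,0,0],[0,0,0,0],[0,0,0,0]]' >/dev/null; $T
```

```text
t 15.92 pos [0.4524 0.0285 0.0246] jaw 30.3 deg tilt [ 0.063 -0.002 -0.998] q7 0.03 w 0.649 F [1.1 0.2 0. ]
q [ 0.85  0.33 -1.11  2.11  0.42  0.86  0.03] shift mm [ 0.3  2.5 -1.1] turn rad 0.006 other -3.136 | Rtool x [ 0.503 -0.864  0.033] z [0.862 0.504 0.054]
```

Well aligned. Close and lift; the two-bay near bay is next.

```bash

python3 -m handwheel '[[0,0,0,0],[0,0,0,0],[0,0,0,0],[0,0,0,0],[0,0,0,0]]' 0 ; python3 -m handwheel '[[0,-0.008,0,0],[0,-0.012,0,0],[0,-0.012,0,0],[0,-0.008,0,0],[0,0,0,0],[0,0,0,0]]' >/dev/null;  python3 m.py .5454 .2953 .065 82
```

```text
time: 16.33
position: [0.4535, 0.0284, 0.027]
tool_rot: [-0.602, 0.331, -0.372, 0.624]
wrist_force: [0.7, 0.8, -1.5]
width: 0.351
t 16.83 pos [0.4498 0.0288 0.0701] jaw 30.5 deg tilt [ 0.065 -0.003 -0.998] q7 0.14 w 0.346 F [ 0.1 -0.4 -1.8]
q [ 0.96  0.23 -1.2   2.08  0.29  0.93  0.14] shift mm [-181.7   10.5  216.9] turn rad -0.899 other 2.242 | Rtool x [ 0.505 -0.862  0.035] z [0.861 0.506 0.054]
```

```bash
T="python3 m.py .5454 .2953 .0285"
python3 -m handwheel '[[-0.014,0,0.016,0],[-0.025,0,0.03,0],[-0.025,0,0.03,0],[-0.025,0,0.03,0],[-0.025,0,0.03,0],[-0.025,0,0.03,0],[-0.024,0,0.03,0],[-0.01,0,0.01,0],[0,0,0,0],[0,0,0,0],[0,0,0,0]]' >/dev/null; $T
```

```text
t 17.75 pos [0.5418 0.2879 0.0633] jaw 29.8 deg tilt [ 0.053 -0.012 -0.999] q7 -0.48 w 0.350 F [-1.2  0.4 -2.2]
q [ 0.16  0.63 -0.99  1.67  0.62  1.14 -0.48] shift mm [-5.9 34.9  5.4] turn rad 0.000 other 0.000 | Rtool x [ 0.495 -0.868  0.036] z [0.867 0.496 0.04 ]
```

```bash
T="python3 m.py .5454 .2953 .0295"
python3 -m handwheel '[[-0.003,0.01,0.003,0],[-0.002,0.012,0.002,0],[0,0.008,0,0],[0,0.003,0,0],[0,0,0,0],[0,0,0,0]]' >/dev/null; $T
```

```text
t 18.25 pos [0.5463 0.2901 0.0295] jaw 29.4 deg tilt [ 0.054 -0.015 -0.998] q7 -0.51 w 0.343 F [0.1 2.  2.6]
q [ 0.13  0.67 -0.95  1.67  0.66  1.1  -0.51] shift mm [-5.  -0.1  1.8] turn rad 0.000 other 0.000 | Rtool x [ 0.49  -0.871  0.04 ] z [0.87  0.491 0.04 ]
```

```bash

python3 -m handwheel '[[0,0,0,0],[0,0,0,0],[0,0,0,0],[0,0,0,0]]' 0.55 ; python3 -m handwheel '[[0,-0.01,0,0],[0,-0.02,0,0],[0,-0.025,0,0],[0,-0.025,0,0],[0,-0.015,0,0],[0,0,0,0]]' >/dev/null;  python3 m.py .4404 -.0808 .12 106.3
```

```text
time: 18.58
position: [0.547, 0.2878, 0.0282]
tool_rot: [-0.605, 0.338, -0.377, 0.614]
wrist_force: [0.4, 0.6, -0.4]
width: 0.523
t 19.08 pos [0.5407 0.2881 0.1278] jaw 29.3 deg tilt [ 0.051 -0.019 -0.999] q7 -0.44 w 0.551 F [-0.1  0.6 -0.4]
q [ 0.19  0.56 -1.03  1.61  0.55  1.25 -0.44] shift mm [ 272.5    9.6 -268. ] turn rad -1.344 other 1.797 | Rtool x [ 0.487 -0.872  0.041] z [0.872 0.489 0.035]
```

```bash
T="python3 m.py .4404 -.0808 .10 106.3"
python3 -m handwheel '[[0.015,0,-0.015,0],[0.028,0,-0.0275,0],[0.028,0,-0.0275,0],[0.028,0,-0.0275,0],[0.028,0,-0.0275,0],[0.028,0,-0.0275,0],[0.028,0,-0.0275,0],[0.028,0,-0.0275,0],[0.028,0,-0.0275,0],[0.018,0,-0.018,0],[0,0,0,0],[0,0,0,0]]' 0.4 >/dev/null; $T
python3 -m handwheel '[[0,0,0,0.09],[0,0,0,0.12],[0,0,0,0.12],[0,0,0,0.12],[0,0,0,0.12],[0,0,0,0.12],[0,0,0,0.12],[0,0,0,0.12],[0,0,0,0]]' >/dev/null; $T
```

```text
t 20.08 pos [ 0.4365 -0.0747  0.1247] jaw 29.2 deg tilt [ 0.048 -0.018 -0.999] q7 0.53 w 0.400 F [-0.   0.5  0.3]
q [ 1.25  0.06 -1.19  2.03  0.08  1.04  0.53] shift mm [ 6.3 24.9 -0.4] turn rad -1.346 other 1.795 | Rtool x [ 0.486 -0.873  0.039] z [0.873 0.487 0.033]
t 20.83 pos [ 0.4379 -0.0648  0.1236] jaw -26.0 deg tilt [ 0.047 -0.015 -0.999] q7 -0.45 w 0.399 F [ 0.2 -0.9  0.4]
q [ 1.18  0.06 -1.14  2.04  0.07  1.04 -0.45] shift mm [13.4 23.9  8.1] turn rad 0.833 other -2.309 | Rtool x [-0.438 -0.899 -0.007] z [ 0.898 -0.438  0.049]
```

```bash
T="python3 m.py .4404 -.0808 .04 106.3"
python3 -m handwheel '[[0.004,0.005,0.002,0.11],[0.004,0.005,0.002,0.12],[0.004,0.005,0.002,0.12],[0,0.005,0,0.12],[0,0.005,0,0.12],[0,0.005,0,0.12],[0,0.005,0,0.11],[0,0,0,0],[0,0,0,0]]' 0.45 >/dev/null; $T
```

```text
t 21.58 pos [ 0.4404 -0.0693  0.0866] jaw -71.9 deg tilt [ 0.047 -0.012 -0.999] q7 -1.32 w 0.450 F [-0.6 -0.4  0.6]
q [ 1.07  0.14 -1.05  2.07  0.16  0.96 -1.32] shift mm [ 5.5 46.7  9.8] turn rad 0.031 other -3.111 | Rtool x [-0.95  -0.311 -0.041] z [ 0.31  -0.95   0.026]
```

```bash
T="python3 m.py .4404 -.0808 .004 106.3"
python3 -m handwheel '[[0.003,0.01,0.005,0.02],[0.002,0.018,0.005,0.01],[0,0.02,0,0],[0,0.01,0,0],[0,0.005,0,0],[0,0,0,0],[0,0,0,0]]' >/dev/null; $T
```

```text
t 22.17 pos [ 0.4428 -0.0819  0.02  ] jaw -72.2 deg tilt [ 0.05  -0.012 -0.999] q7 -1.45 w 0.450 F [-0.9 -0.3  0.3]
q [ 0.99  0.29 -0.98  2.12  0.34  0.84 -1.45] shift mm [ 2.6 15.9 -2.2] turn rad 0.026 other -3.115 | Rtool x [-0.951 -0.306 -0.043] z [ 0.306 -0.952  0.027]
```

```bash
T="python3 m.py .4404 -.0808 .004 106.3"
python3 -m handwheel '[[0.001,0.007,-0.001,0.02],[0,0.006,-0.001,0.006],[0,0.002,0,0],[0,0,0,0],[0,0,0,0]]' >/dev/null; $T
python3 -m handwheel '[[0,0,0,0],[0,0,0,0],[0,0,0,0],[0,0,0,0],[0,0,0,0]]' 0 >/dev/null; $T
python3 -m handwheel '[[0,-0.01,0,0],[0,-0.015,0,0],[0,-0.02,0,0],[0,-0.01,0,0],[0,0,0,0],[0,0,0,0]]' >/dev/null; python3 m.py .547 -.270 .055 92.6
```

```text
t 22.58 pos [ 0.4437 -0.0811  0.0066] jaw -73.5 deg tilt [ 0.053 -0.014 -0.998] q7 -1.50 w 0.451 F [-0.2  0.1 -0.3]
q [ 0.96  0.32 -0.95  2.13  0.38  0.81 -1.5 ] shift mm [ 3.2  2.4 -1.3] turn rad 0.004 other -3.138 | Rtool x [-0.957 -0.285 -0.047] z [ 0.284 -0.958  0.028]
t 23.00 pos [ 0.4445 -0.0813  0.0078] jaw -73.4 deg tilt [ 0.055 -0.015 -0.998] q7 -1.50 w 0.156 F [ 0.7 -1.1 -1.3]
q [ 0.96  0.31 -0.95  2.13  0.37  0.81 -1.5 ] shift mm [ 4.   3.5 -1.8] turn rad 0.005 other -3.137 | Rtool x [-0.957 -0.286 -0.048] z [ 0.285 -0.958  0.03 ]
t 23.50 pos [ 0.4397 -0.08    0.0634] jaw -73.4 deg tilt [ 0.051 -0.013 -0.999] q7 -1.37 w 0.153 F [-0.6  0.1 -1.5]
q [ 1.06  0.19 -1.03  2.09  0.22  0.91 -1.37] shift mm [-47.8  16.4 212.4] turn rad 0.245 other -2.897 | Rtool x [-0.957 -0.287 -0.045] z [ 0.286 -0.958  0.027]
```

```bash
T="python3 m.py .551 -.270 .0115 92.6"
python3 -m handwheel '[[-0.003,-0.004,0.014,0.02],[-0.0105,-0.002,0.03,0.035],[-0.0105,0,0.03,0.04],[-0.0105,0,0.03,0.04],[-0.0105,0,0.03,0.04],[-0.0105,0,0.03,0.04],[-0.0105,0,0.03,0.03],[-0.004,0,0.014,0],[0,0,0,0],[0,0,0,0],[0,0,0,0]]' >/dev/null; $T
```

```text
t 24.42 pos [ 0.5427 -0.289   0.0636] jaw -88.6 deg tilt [ 0.035 -0.015 -0.999] q7 -1.43 w 0.157 F [-0.1  0.2 -0.7]
q [ 1.02  0.54 -0.78  1.67  0.43  1.07 -1.43] shift mm [ -7.   52.  -19.7] turn rad -0.021 other 3.120 | Rtool x [-0.999 -0.025 -0.034] z [ 0.024 -1.     0.016]
```

```bash
T="python3 m.py .551 -.270 .0115 92.6"
python3 -m handwheel '[[-0.004,0.004,-0.009,-0.02],[-0.003,0.01,-0.008,0],[0,0.012,-0.002,0],[0,0.005,0,0],[0,0,0,0],[0,0,0,0]]' >/dev/null; $T
```

```text
t 24.92 pos [ 0.5494 -0.2622  0.0275] jaw -86.9 deg tilt [ 0.032 -0.013 -0.999] q7 -1.47 w 0.155 F [-0.   0.2 -0.4]
q [ 0.97  0.58 -0.77  1.7   0.47  1.01 -1.47] shift mm [-0.6 16.2  7.6] turn rad 0.008 other -3.133 | Rtool x [-0.998 -0.054 -0.031] z [ 0.054 -0.998  0.015]
```

```bash
T="python3 m.py .551 -.270 .0115 92.6"
python3 -m handwheel '[[0,0.004,0.004,0],[0,0.005,0.003,0.008],[0,0.003,0,0],[0,0,0,0],[0,0,0,0]]' >/dev/null; $T
```

```text
t 25.33 pos [ 0.5503 -0.2714  0.015 ] jaw -87.5 deg tilt [ 0.032 -0.015 -0.999] q7 -1.48 w 0.156 F [-0.5  0.7 -1. ]
q [ 0.97  0.6  -0.75  1.7   0.48  1.   -1.48] shift mm [-0.6  3.5 -1.4] turn rad -0.002 other 3.140 | Rtool x [-0.999 -0.044 -0.032] z [ 0.043 -0.999  0.016]
```

```bash
python3 -m handwheel '[[0,0.003,0,0],[0,0,0,0],[0,0,0,0]]'
python3 -m handwheel '[[0,0,0,0],[0,0,0,0],[0,0,0,0]]' 0.25 >/dev/null
python3 -m handwheel '[[0,-0.01,0,0],[0,-0.02,0,0],[0,-0.025,0,0],[0,-0.025,0,0],[0,-0.01,0,0],[0,0,0,0]]' >/dev/null; python3 m.py .6852 -.0307 .11 90
python3 - <<'E'
from h import *
p=read_camera("scene"); cv2.imwrite("pics/s3.png",cv2.resize(p["img"][100:340,140:460],(800,600))[:,:,::-1])
E
```

```text
time: 25.58
position: [0.5506, -0.2719, 0.012]
tool_rot: [0.004, -0.701, 0.712, -0.027]
wrist_force: [0.5, 0.1, -1.3]
width: 0.153
t 26.33 pos [ 0.548  -0.2695  0.1091] jaw -87.4 deg tilt [ 0.034 -0.015 -0.999] q7 -1.41 w 0.254 F [-0.8  0.4 -0.7]
q [ 1.02  0.49 -0.82  1.64  0.39  1.15 -1.41] shift mm [-147.8    0.3 -232.4] turn rad 0.045 other -3.097 | Rtool x [-0.998 -0.045 -0.033] z [ 0.045 -0.999  0.016]
```

View pics/s3.png

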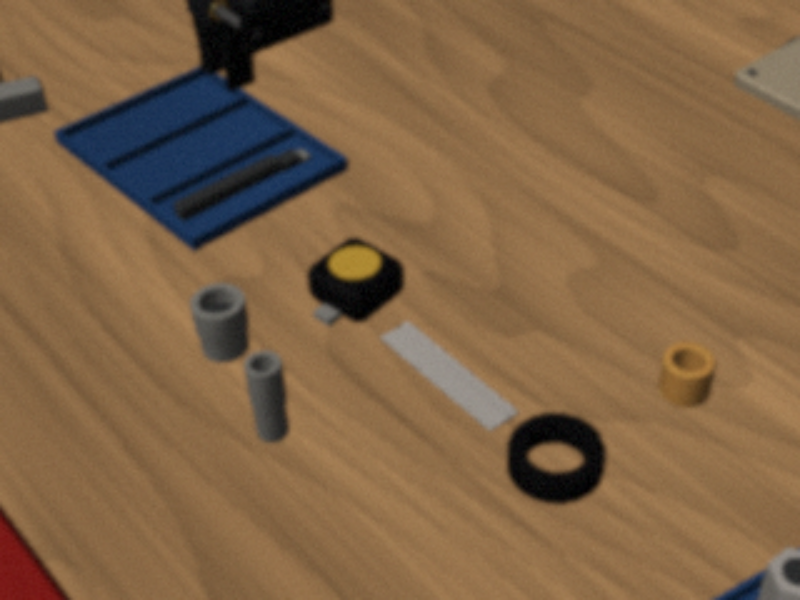

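The chisel is flat in the nearest bay (crop 180–305,150–215). The bush and distractors are undisturbed, and the nut is upright in its tray (bottom right). Next is the deep socket.

```bash
T="python3 m.py .6852 -.0307 .03 90"
python3 -m handwheel '[[-0.01,0,-0.015,0],[-0.0185,0,-0.029,0.01],[-0.0185,0,-0.029,0.01],[-0.0185,0,-0.029,0.01],[-0.0185,0,-0.029,0.01],[-0.0185,0,-0.029,0],[-0.0185,0,-0.029,0],[-0.018,0,-0.027,0],[-0.008,0,-0.01,0],[0,0,0,0],[0,0,0,0]]' 0.6 >/dev/null; $T
```

```text
t 27.30 pos [ 0.6897 -0.0343  0.0917] jaw -90.2 deg tilt [ 0.015 -0.014 -1.   ] q7 -1.90 w 0.596 F [-0.6 -0.4  0.9]
q [ 0.5   0.68 -0.78  1.4   0.51  1.25 -1.9 ] shift mm [ 5.5 61.6 -4.5] turn rad -0.004 other 3.137 | Rtool x [-1.     0.004 -0.015] z [-0.004 -1.     0.014]
```

Nicely aligned, and the tilt has shrunk. Correct and descend.

```bash
T="python3 m.py .6852 -.0307 .03 90"
python3 -m handwheel '[[0.003,0.004,-0.003,0],[0.002,0.01,-0.002,0],[0,0.014,0,0],[0,0.016,0,0],[0,0.01,0,0],[0,0.003,0,0],[0,0,0,0],[0,0,0,0]]' >/dev/null; $T
```

```text
t 27.97 pos [ 0.6801 -0.0397  0.0247] jaw -90.8 deg tilt [ 0.008 -0.019 -1.   ] q7 -1.94 w 0.601 F [-0.2 -0.8 -0.2]
q [ 0.49  0.74 -0.75  1.47  0.55  1.14 -1.94] shift mm [-5.1 -5.4 -8.9] turn rad -0.013 other 3.128 | Rtool x [-1.     0.013 -0.009] z [-0.013 -1.     0.019]
```

```bash
T="python3 m.py .6852 -.0307 .03 90"
python3 -m handwheel '[[-0.002,-0.003,-0.004,0],[-0.002,-0.001,-0.004,0],[0,0,-0.001,0],[0,0,0,0]]' >/dev/null; $T
python3 - <<'E'
from h import *
p=read_camera("scene"); cv2.imwrite("pics/s4.png",cv2.resize(p["img"][190:310,190:350],(800,600))[:,:,::-1])
E
```

```text
t 28.30 pos [ 0.6858 -0.03    0.0312] jaw -90.8 deg tilt [ 0.011 -0.019 -1.   ] q7 -1.95 w 0.599 F [-0.7 -0.6 -0.1]
q [ 0.48  0.74 -0.75  1.45  0.55  1.15 -1.95] shift mm [0.6 1.2 0.7] turn rad -0.014 other 3.127 | Rtool x [-1.     0.014 -0.012] z [-0.014 -1.     0.019]
```

View pics/s4.png

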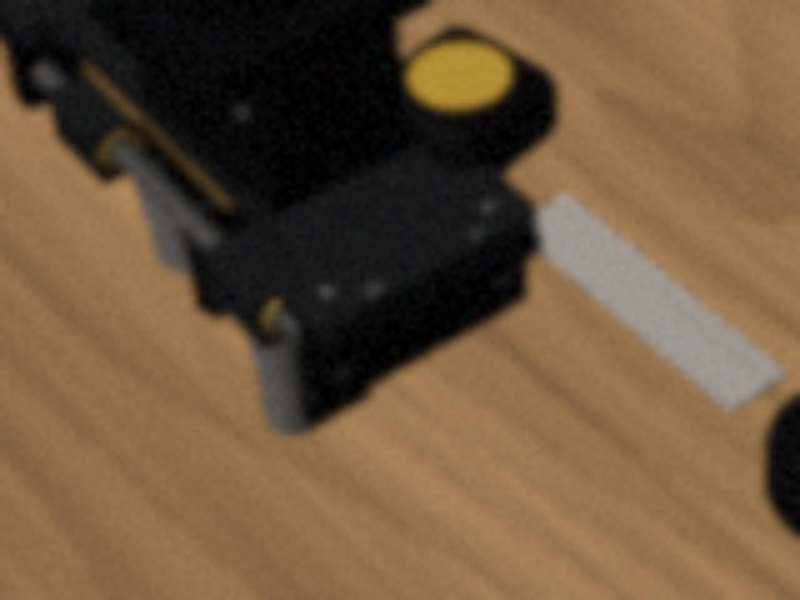

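The socket is still standing at (285,370) and the gripper straddles it. Close and lift.

```bash

python3 -m handwheel '[[0,0,0,0],[0,0,0,0],[0,0,0,0],[0,0,0,0],[0,0,0,0]]' 0; python3 -m handwheel '[[0,-0.01,0,0],[0,-0.015,0,0],[0,-0.02,0,0],[0,-0.015,0,0],[0,0,0,0],[0,0,0,0]]' >/dev/null;  python3 m.py .553 -.406 .09 93
```

```text
time: 28.77
position: [0.6863, -0.0298, 0.032]
tool_rot: [-0.009, -0.7, 0.714, 0.0]
wrist_force: [-0.5, -0.1, -0.0]
width: 0.304
t 29.27 pos [ 0.6847 -0.0286  0.0978] jaw -90.8 deg tilt [ 0.011 -0.019 -1.   ] q7 -1.92 w 0.264 F [ 0.1 -0.5 -1.1]
q [ 0.49  0.67 -0.78  1.41  0.5   1.26 -1.92] shift mm [126.7  13.5 378.9] turn rad -0.066 other 3.076 | Rtool x [-1.     0.014 -0.012] z [-0.014 -1.     0.019]
```

```bash
T="python3 m.py .553 -.406 .036 93"
python3 -m handwheel '[[0.006,-0.002,0.017,0],[0.0125,0,0.0375,0],[0.0125,0,0.0375,0],[0.0125,0,0.0375,0],[0.0125,0,0.0375,-0.01],[0.0125,0,0.0375,-0.01],[0.0125,0,0.0375,-0.01],[0.0125,0,0.0375,-0.01],[0.0125,0,0.0375,-0.01],[0.012,0,0.036,0],[0.005,0,0.015,0],[0,0,0,0]]' >/dev/null; $T;python3 -m handwheel '[[0,0,0,0],[0,0,0,0],[0,0,0,0]]' >/dev/null; $T
```

```text
t 30.27 pos [ 0.5543 -0.4102  0.098 ] jaw -87.4 deg tilt [ 0.005 -0.014 -1.   ] q7 -1.24 w 0.267 F [-0.2 -0.7 -1.6]
q [ 1.06  0.66 -0.74  1.39  0.46  1.25 -1.24] shift mm [ 1.4 61.9 -5.1] turn rad -0.006 other 3.135 | Rtool x [-0.999 -0.046 -0.004] z [ 0.046 -0.999  0.015]
t 30.52 pos [ 0.5534 -0.4094  0.0962] jaw -87.4 deg tilt [ 0.003 -0.012 -1.   ] q7 -1.24 w 0.268 F [-0.4  0.4 -1.7]
q [ 1.06  0.67 -0.74  1.4   0.46  1.25 -1.24] shift mm [ 0.4 60.1 -4.2] turn rad -0.008 other 3.134 | Rtool x [-0.999 -0.045 -0.002] z [ 0.045 -0.999  0.012]
```

```bash
T="python3 m.py .553 -.406 .0355 93"
python3 -m handwheel '[[0,0.01,-0.002,0],[0,0.014,-0.002,0],[0,0.014,-0.001,0],[0,0.01,0,0],[0,0.003,0,0],[0,0,0,0],[0,0,0,0],[0,0,0,0]]' >/dev/null; $T
```

```text
t 31.18 pos [ 0.5558 -0.3961  0.0375] jaw -86.8 deg tilt [ 0.002 -0.008 -1.   ] q7 -1.27 w 0.266 F [-0.4  0.7 -1.8]
q [ 1.04  0.72 -0.72  1.45  0.5   1.15 -1.27] shift mm [3.3 2.1 9.7] turn rad 0.003 other -3.139 | Rtool x [-0.998 -0.055 -0.001] z [ 0.055 -0.998  0.008]
```

```bash
T="python3 m.py .553 -.406 .0355 93"
python3 -m handwheel '[[0.001,-0.001,0.004,0],[0.001,0.001,0.004,0],[0,0.001,0.001,0],[0,0,0,0],[0,0,0,0]]' >/dev/null; $T
```

```text
t 31.60 pos [ 0.5548 -0.4081  0.0387] jaw -86.9 deg tilt [ 0.004 -0.01  -1.   ] q7 -1.26 w 0.266 F [-0.6  0.1 -1.9]
q [ 1.05  0.72 -0.72  1.44  0.5   1.16 -1.26] shift mm [ 1.7  3.2 -2.2] turn rad 0.001 other -3.140 | Rtool x [-0.999 -0.054 -0.004] z [ 0.054 -0.999  0.01 ]
```

```bash
T="python3 m.py .553 -.406 .0355 93"
python3 -m handwheel '[[0,0.003,0,0],[0,0.001,0,0],[0,0,0,0],[0,0,0,0]]' >/dev/null; $T
```

```text
t 31.93 pos [ 0.5561 -0.4086  0.0374] jaw -87.0 deg tilt [ 0.007 -0.012 -1.   ] q7 -1.26 w 0.266 F [ 0.2  0.2 -1.7]
q [ 1.05  0.72 -0.71  1.44  0.5   1.15 -1.26] shift mm [ 3.   1.8 -2.7] turn rad 0.001 other -3.141 | Rtool x [-0.999 -0.053 -0.006] z [ 0.053 -0.999  0.013]
```

```bash
T="python3 m.py .553 -.406 .0355 93"
python3 -m handwheel '[[0,0.003,0,0],[0,0.002,0,0],[0,0,0,0],[0,0,0,0]]' >/dev/null; $T
```

```text
t 32.27 pos [ 0.5583 -0.409   0.0374] jaw -87.0 deg tilt [ 0.011 -0.015 -1.   ] q7 -1.26 w 0.264 F [ 0.4 -0.5 -1.2]
q [ 1.05  0.72 -0.71  1.44  0.51  1.15 -1.26] shift mm [ 5.1  1.8 -3.3] turn rad 0.001 other -3.141 | Rtool x [-0.999 -0.053 -0.01 ] z [ 0.053 -0.998  0.016]
```

The descent has stalled at 37.4 mm and the load is coming off the wrist, so the socket is on the floor. Release.

```bash

python3 -m handwheel '[[0,0,0,0],[0,0,0,0],[0,0,0,0],[0,0,0,0]]' 0.5; python3 -m handwheel '[[0,-0.01,0,0],[0,-0.02,0,0],[0,-0.025,0,0],[0,-0.025,0,0],[0,-0.01,0,0],[0,0,0,0]]' >/dev/null;  python3 m.py .6639 -.1228 .1 90
python3 - <<'E'
from h import *
p=read_camera("scene"); cv2.imwrite("pics/s5.png",cv2.resize(p["img"][90:250,130:345],(800,595))[:,:,::-1])
E
```

```text
time: 32.6
position: [0.5582, -0.409, 0.0364]
tool_rot: [0.015, -0.701, 0.712, -0.022]
wrist_force: [-0.6, 0.4, -0.3]
width: 0.461
t 33.10 pos [ 0.5565 -0.4068  0.1308] jaw -86.9 deg tilt [ 0.009 -0.013 -1.   ] q7 -1.22 w 0.502 F [ 0.5 -0.3  0.6]
q [ 1.07  0.64 -0.76  1.37  0.44  1.3  -1.22] shift mm [-122.3   28.2 -278.2] turn rad 0.054 other -3.088 | Rtool x [-0.999 -0.054 -0.008] z [ 0.054 -0.998  0.013]
```

View pics/s5.png

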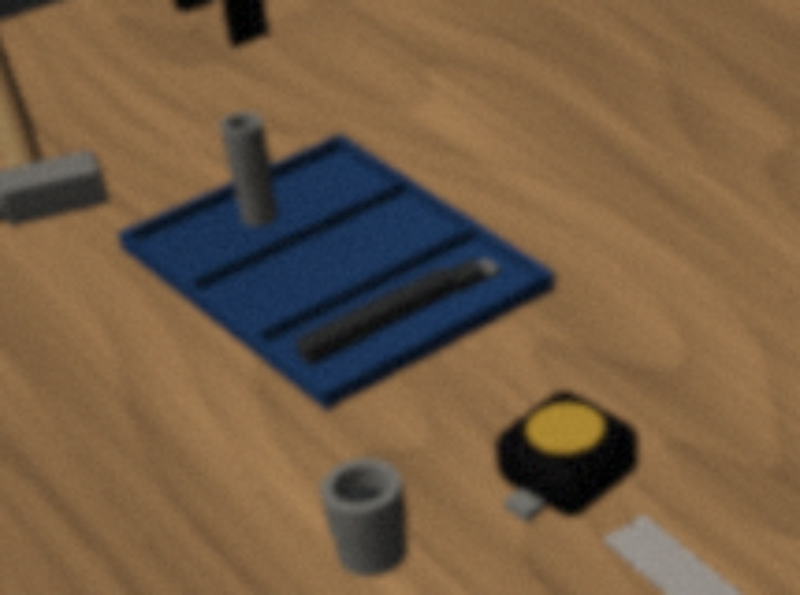

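The deep socket stands upright in the far bay at (255,175) and the chisel is flat in the nearest bay. The last item is the wide socket.

```bash
T="python3 m.py .6639 -.1228 .024 90"
python3 -m handwheel '[[-0.007,0,-0.016,0],[-0.0155,0,-0.034,0.01],[-0.0155,0.004,-0.034,0.01],[-0.0155,0.004,-0.034,0.01],[-0.0155,0.004,-0.034,0.01],[-0.0155,0.004,-0.034,0],[-0.0155,0.004,-0.034,0],[-0.0155,0.004,-0.034,0],[-0.008,0,-0.016,0],[0,0,0,0],[0,0,0,0],[0,0,0,0]]' 0.75 >/dev/null; $T
```

```text
t 34.15 pos [ 0.6689 -0.125   0.0827] jaw -89.6 deg tilt [-0.011 -0.009 -1.   ] q7 -1.75 w 0.750 F [-1.3 -0.6  0.5]
q [ 0.63  0.69 -0.77  1.41  0.49  1.25 -1.75] shift mm [ 4.3 58.7 -2.7] turn rad 0.006 other -3.135 | Rtool x [-1.    -0.006  0.011] z [ 0.006 -1.     0.009]
```

```bash
T="python3 m.py .6639 -.1228 .022 90"
python3 -m handwheel '[[0.002,0.006,0,0],[0.001,0.01,0,0],[0,0.01,0,0],[0,0.005,0,0],[0,0,0,0],[0,0,0,0]]' >/dev/null; $T
```

```text
t 34.65 pos [ 0.662  -0.1341  0.0459] jaw -90.2 deg tilt [-0.015 -0.012 -1.   ] q7 -1.77 w 0.749 F [-0.9  0.   0.7]
q [ 0.64  0.72 -0.75  1.45  0.52  1.19 -1.77] shift mm [ -2.2  23.7 -11.6] turn rad -0.004 other 3.138 | Rtool x [-1.     0.004  0.015] z [-0.004 -1.     0.012]
```

```bash
T="python3 m.py .6639 -.1228 .022 90"
python3 -m handwheel '[[-0.001,-0.001,-0.005,0],[-0.001,-0.001,-0.005,0],[0,0,-0.001,0],[0,0.004,0,0],[0,0,0,0],[0,0,0,0]]' >/dev/null; $T
python3 -m handwheel '[[0,0.007,0,0],[0,0.008,0,0],[0,0.003,0,0],[0,0,0,0],[0,0,0,0]]' >/dev/null; $T
```

```text
t 35.15 pos [ 0.6653 -0.1216  0.045 ] jaw -90.2 deg tilt [-0.013 -0.012 -1.   ] q7 -1.79 w 0.748 F [ 0.  -0.2 -0.5]
q [ 0.62  0.72 -0.75  1.45  0.52  1.19 -1.79] shift mm [ 1.1 23.1  0.9] turn rad -0.004 other 3.138 | Rtool x [-1.     0.004  0.013] z [-0.004 -1.     0.012]
t 35.57 pos [ 0.6647 -0.1221  0.0245] jaw -90.2 deg tilt [-0.013 -0.012 -1.   ] q7 -1.79 w 0.748 F [-0.   0.6 -0.6]
q [ 0.61  0.74 -0.74  1.46  0.53  1.16 -1.79] shift mm [0.7 2.5 0.7] turn rad -0.004 other 3.138 | Rtool x [-1.     0.004  0.013] z [-0.004 -1.     0.012]
```

```bash

python3 -m handwheel '[[0,0,0,0],[0,0,0,0],[0,0,0,0],[0,0,0,0],[0,0,0,0],[0,0,0,0],[0,0,0,0]]' 0; python3 -m handwheel '[[0,-0.01,0,0],[0,-0.015,0,0],[0,-0.02,0,0],[0,-0.01,0,0],[0,0,0,0],[0,0,0,0]]' >/dev/null;  python3 m.py .55 -.338 .078 93
```

```text
time: 36.15
position: [0.6649, -0.1223, 0.0248]
tool_rot: [0.003, -0.703, 0.711, 0.006]
wrist_force: [1.6, -1.0, -1.7]
width: 0.427
t 36.65 pos [ 0.6654 -0.1214  0.0856] jaw -90.2 deg tilt [-0.013 -0.012 -1.   ] q7 -1.77 w 0.429 F [-0.3 -1.3 -2.9]
q [ 0.63  0.68 -0.77  1.42  0.49  1.25 -1.77] shift mm [114.5  11.7 216.9] turn rad -0.056 other 3.086 | Rtool x [-1.     0.004  0.013] z [-0.004 -1.     0.012]
```

```bash
T="python3 m.py .55 -.336 .0285 93"
python3 -m handwheel '[[0.008,-0.002,0.014,0],[0.0165,-0.002,0.028,-0.01],[0.0165,0,0.028,-0.01],[0.0165,0,0.028,-0.01],[0.0165,0,0.028,-0.01],[0.0165,0,0.028,-0.01],[0.012,0,0.018,0],[0.004,0,0.004,0],[0,0,0,0],[0,0,0,0],[0,0,0,0]]' >/dev/null; $T
```

```text
t 37.57 pos [ 0.5561 -0.3028  0.0871] jaw -86.9 deg tilt [-0.018 -0.007 -1.   ] q7 -1.39 w 0.432 F [-0.3  0.3 -1.7]
q [ 0.99  0.59 -0.78  1.55  0.45  1.2  -1.39] shift mm [ 6.8 59.  32.5] turn rad 0.001 other -3.140 | Rtool x [-0.998 -0.054  0.018] z [ 0.054 -0.999  0.006]
```

```bash
T="python3 m.py .55 -.336 .0285 93"
python3 -m handwheel '[[0.003,0,0.01,0],[0.002,0.002,0.013,0],[0,0.008,0.006,0],[0,0.01,0,0],[0,0.008,0,0],[0,0.003,0,0],[0,0,0,0],[0,0,0,0]]' >/dev/null; $T
```

```text
t 38.23 pos [ 0.5545 -0.3292  0.0513] jaw -86.5 deg tilt [-0.018 -0.004 -1.   ] q7 -1.36 w 0.430 F [ 0.1  0.6 -1.1]
q [ 1.    0.65 -0.75  1.54  0.48  1.16 -1.36] shift mm [ 4.5 22.9  6.4] turn rad 0.009 other -3.132 | Rtool x [-0.998 -0.062  0.019] z [ 0.062 -0.998  0.003]
```

```bash
T="python3 m.py .55 -.336 .0285 93"
python3 -m handwheel '[[0.002,0.005,0.003,0],[0.001,0.008,0.003,0],[0,0.006,0.002,0],[0,0.002,0,0],[0,0,0,0],[0,0,0,0]]' >/dev/null; $T
```

```text
t 38.73 pos [ 0.5515 -0.3379  0.0284] jaw -86.4 deg tilt [-0.018 -0.004 -1.   ] q7 -1.36 w 0.428 F [-0.   0.4 -1.6]
q [ 1.    0.68 -0.74  1.55  0.5   1.13 -1.36] shift mm [ 1.4 -0.1 -2. ] turn rad 0.010 other -3.131 | Rtool x [-0.998 -0.062  0.018] z [ 0.062 -0.998  0.003]
```

```bash

python3 -m handwheel '[[0,0,0,0],[0,0,0,0],[0,0,0,0],[0,0,0,0]]' 0.6; python3 -m handwheel '[[0,-0.01,0,0],[0,-0.02,0,0],[0,-0.025,0,0],[0,-0.025,0,0],[0,-0.02,0,0],[0,0,0,0],[0,0,0,0]]' >/dev/null;  python3 m.py .3 -.5 .2
```

```text
time: 39.07
position: [0.5527, -0.338, 0.0299]
tool_rot: [0.028, -0.705, 0.708, -0.017]
wrist_force: [0.7, 0.2, -0.6]
width: 0.591
t 39.65 pos [ 0.5551 -0.3365  0.1396] jaw -86.3 deg tilt [-0.013 -0.006 -1.   ] q7 -1.30 w 0.598 F [ 0.4 -0.2  0.4]
q [ 1.03  0.57 -0.79  1.45  0.42  1.3  -1.3 ] shift mm [265.9 -56.  147.1] turn rad 0.000 other 0.000 | Rtool x [-0.998 -0.064  0.014] z [ 0.064 -0.998  0.005]
```

Clear the view slightly and check everything.

```bash

python3 -m handwheel '[[0.01,-0.01,0.01,0],[0.022,-0.008,0.022,0],[0.022,-0.008,0.022,0],[0.022,-0.005,0.022,0],[0.02,0,0.022,0],[0.01,0,0.01,0],[0,0,0,0],[0,0,0,0]]'
python3 - <<'E'
from h import *
p=read_camera("scene"); t=read_camera("top")
a=cv2.resize(p["img"][110:450,150:570],(800,648))[:590]
cv2.imwrite("pics/f1.png",cv2.resize(p["img"],(640,480))[:,:,::-1])
b=cv2.resize(t["img"][200:300,110:210],(400,400)); c=cv2.resize(t["img"][200:300,410:530],(400,333)); c=cv2.copyMakeBorder(c,0,67,0,0,cv2.BORDER_CONSTANT)
cv2.imwrite("pics/f2.png",np.hstack([b,c])[:,:,::-1])
E
```

```text
time: 40.32
position: [0.4533, -0.4526, 0.1732]
tool_rot: [0.03, -0.705, 0.708, -0.02]
wrist_force: [-0.4, 0.8, -0.0]
width: 0.6
```

View pics/f1.png

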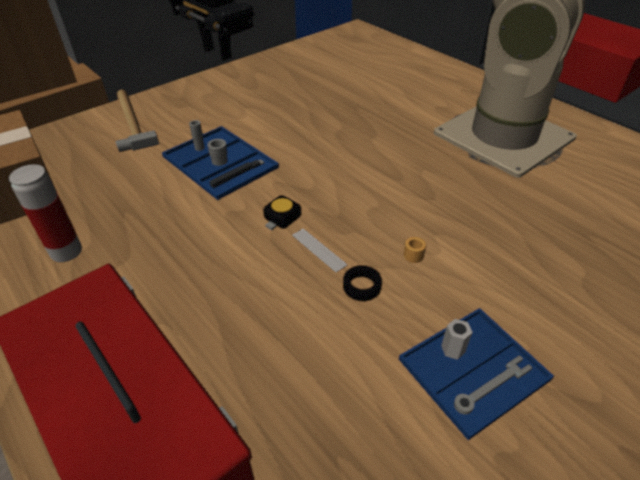

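View pics/f2.png

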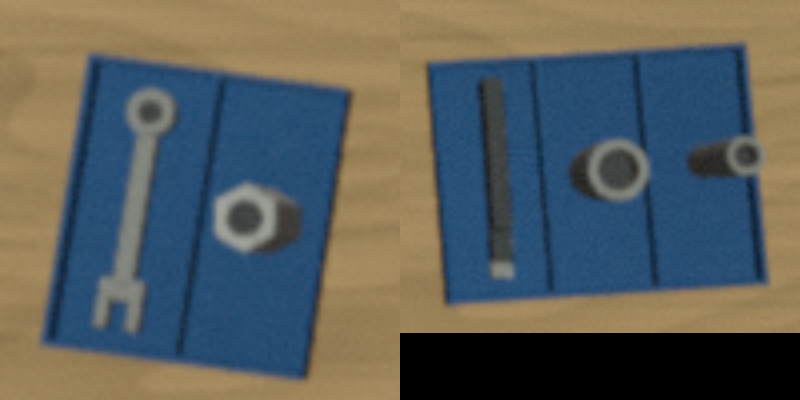

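All five items look to be in their bays. I'll run a silhouette fit to check that each upright item is truly vertical and on the floor.

```bash
python3 - <<'E'
from h import *
ps=[read_camera("top"),read_camera("scene")]
for n,q0 in (("coupling_nut",(.546,.289,.5)),("deep_socket",(.556,-.409,0)),("wide_socket",(.552,-.338,0)),("brass_bush",(.4456,.1232,0)),("spanner",(.553,.362,np.radians(172))),("chisel",(.549,-.27,np.radians(-177)))):
    pm=[]
    for p in ps:
        u=proj(p,np.array([[q0[0],q0[1],.02]]))[0]
        r=[a for a in masks_of(p,n) if np.hypot(*(np.array(a["at"])-u))<25]
        if r: pm.append((p,r[0]["pixels"]))
    if pm:
        q,f=fit(pm,n,q0,0 if n=="brass_bush" else .003); print(n,len(pm),q[:2].round(4),np.degrees(q[2]).round(1),round(f,3))
    else: print(n,"not seen")
E
```

```text
coupling_nut 1 [0.5468 0.2895] 30.4 0.002
deep_socket 2 [ 0.5574 -0.4099] 9.1 0.041
wide_socket 2 [ 0.5502 -0.3377] 9.3 0.041
brass_bush 2 [0.4453 0.123 ] 8.6 0.861
spanner 1 [0.5561 0.3621] 170.7 0.084
chisel 2 [ 0.5469 -0.2719] -177.7 0.1
```

```bash
python3 -c "
from plant import arm, monitor
print(arm.hand_in()); print(monitor.observe()['time'])"
```

```text
the job is handed in; nothing more can be done
None
the job is handed in; nothing more can be done
```

I've handed the job in, with all five items in the right trays, one to a bay, at about 40 s of the 125 s allowed.

- **Two-bay tray:** the spanner lies flat in the far bay. The long nut stands upright in the near bay.
- **Three-bay tray:** the chisel lies flat in the near bay, the wide socket stands in the middle bay and the deep socket stands in the far bay.
- **Brass bush:** not touched, and its fitted position moved by less than 1 mm.

**Last checks:** the final pictures from both cameras, with the gripper clear, show every item inside its bay and the sockets and nut upright. Fitting each item's outline as resting on the bay floor (and, for the sockets and nut, standing vertical) agreed with this.

**Weaker checks:** the nut and the spanner were each found in only one camera view. The bush's outline matched poorly (0.86, against 0.002–0.10 for the others), probably because the mask leaves out its bore, so I relied on its position.

**During the run:** joint 3 came close to its range limit once (−1.44 of −1.47). The wrist force readings I printed stayed under about 4 N.

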